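# Clamp the tube rack on the rack reader

## Task

The tube rack stands loose and crooked on the deck of the rack reader: press the clamp's lock tab down and, keeping it pressed, slide the clamp along its rail until it has pushed the rack square and snug against the fixed stop, then let go so that the tab springs fully up and the clamp is locked there. After that, swing the reader's switch lever all the way over, away from the robot. Keep the rack upright and leave the other things on the bench and the reader where they stand.

Things in the scene. Friction and masses are not known exactly. Their poses are not given: they have to be found in the camera images.
- reader: The rack reader, a low cream housing fixed on the bench, 240 mm (its x) by 430 mm (its y, from -230 to +200) and 55 mm high; its flat top is the deck. Origin: on the bench under the middle of the deck, z up; its +x points away from the robot and +y to the robot's left, give or take its yaw. All other reader parts keep these axes. Along its robot-side edge (its x = -90 mm) runs an aluminium rail along y, 13 mm high.
- stop_face (a point): The fixed stop, an aluminium bar across the deck (165 mm along the reader's x, 15 mm thick, 35 mm high above the deck). This point lies on its face towards the rack (the face looks to +y), 20 mm above the deck; axes as the reader's. The rack must end with its side against this face.
- clamp_face (a point): The clamp: an aluminium arm across the deck (165 mm along x, 16 mm thick in y, its top 38 mm above the deck) carried by a grey guide block (64 by 80 mm) on the rail. The clamp moves along the reader's y, and faces the stop; the rack stands between them. This point lies on the arm's pushing face (the -y side), 20 mm above the deck; axes as the reader's. It moves with the clamp.
- clamp (a joint): Travel of the clamp, m: 0 at the start (far from the stop), growing as it moves in the reader's -y direction towards the stop; mechanical range -0.002 to 0.115. The rail has lock notches every 20 mm (at 0, 0.02, ... 0.10), each giving +-2 mm of play; with the tab up in a notch the clamp cannot be moved. The rack is snug between clamp and stop at 0.1003, at the last notch. Sliding friction about 1.2 N plus the rack's.
- tab (a joint): Lock tab travel, m: 0 = fully up (locked when in a notch), 0.010 = pressed down to its stop. It must be down by 6 mm or more for the clamp to slide. Spring: 3 N at the top, about 7 N at the bottom; let go, it springs up, but between notches it stays about 5.5 mm down.
- tab_top (a point): The lock tab, a dark thumb pad on top of the clamp's guide block, 46 mm (reader's x) by 52 mm (y), with a ridge 6 mm high and 5 mm thick along each of its two y ends (42 mm clear between the ridges, open towards +-x) against which closed fingers can push. This point is the centre of the pad's upper face, 108 mm above the bench when up; it lies 120 mm to -x and 45 mm to +y of the clamp_face point. It moves with clamp and tab; axes as the reader's.
- rack_center (a point): The loose tube rack, grey plastic, open at the sides, partly filled with small dark-capped tubes: 120 mm (its x) by 85 mm (its y), frame 40 mm high and 55 mm with the caps, about 0.3 kg (0.2 to 0.45). This point is its centre half-way up, 27.5 mm above the deck; z up. When snug and square its axes are those of the reader and this point is 42.5 mm to +y of the stop's face.
- rack: The same rack; origin at the centre of its underside.
- switch (a joint): The switch lever's angle, rad: 0 leaning 0.5 rad towards the robot (reader's -x), 1.0 leaning 0.5 rad away from it (+x), starts at 0 to 0.2. It stays where it is left (friction about 0.06 N m, 1.2 N at the ball).
- switch_tip (a point): The black ball (26 mm across) at the end of the 50 mm steel switch lever, which stands on a grey block (70 by 50 mm, 25 mm high) on the deck beyond the stop, on the robot's right. The lever pivots about the reader's y axis, 22 mm above the deck at the reader's (x, y) = (-50, -185) mm. As it passes upright the ball's centre rises to 127 mm above the bench. This point is the ball's centre, axes as the lever's.
- vial: Bystander: small amber vial, 24 mm across, 40 mm high, on the deck beyond the switch. Origin: centre of its underside.
- pot: Bystander: small jar, 38 mm across, 45 mm high, on the deck behind the clamp. Origin: centre of its underside.
- reagent: Bystander: capped bottle, 70 mm across, 170 mm high, on the bench. Origin: centre of its underside.
- beaker: Bystander: clear beaker, 80 mm across, 100 mm high, on the bench. Origin: centre of its underside.
- tipbox: Bystander: box 122 by 82 by 68 mm on the bench. Origin: centre of its underside.
- timer: Bystander: flat timer 50 by 70 by 18 mm on the bench. Origin: centre of its underside.
There are look-alikes about, which are no part of the job. What is shaped like the rack but green is not meant.

How it is judged:
By the outcome, as a careful person would: the job done as asked, in the order asked, and still so for the second after the job is handed in, with the robot touching nothing.
It also fails if it takes over 48 s, if anything falls off the work surface, if the arm or the gripper's body presses on something with over 40 N, if the wrist force passes 120 N, or if a joint passes its speed limit or range.

## Robot

A 7-joint arm with a two-finger parallel gripper is mounted at the origin on the work surface. World frame = base frame: x ahead of the robot, y to its left, z up, the work surface at z = 0. Lengths are in m, angles in degrees, forces in N, time in s.
With the tool pointing down it reaches from about 0.425 to 0.875 m from the base axis. Payload 9.9 kg.
Tool frame: the origin (TCP) lies between the finger pads; the fingertips stand ahead of it and the grasp point (between the pads) lies 6 mm ahead of it (bot.tips_ahead is the z of the fingertips in the tool frame, in m); z points along the fingers, y is the direction in which the jaws open and shut (so a half turn about z gives the same grasp; the last joint's range is limited). The gripper opens to 85 mm and grips with 20 to 120 N. Pads are 22 mm wide; open, the fingers measure 114 mm over their backs; the gripper's body (76 mm by 85 mm) begins 54 mm behind the grasp point. The pads swing forward as they close: fully open they stand 13 mm farther back than shut.
Start: joints at [-72.926, 32.985, 1.427, 82.34, -0.859, 64.687, -3.237], TCP at [0.251, 0.626, 0.256] pointing down, gripper open.
Joint ranges: [-157.87, 157.87], [-19.46, 123.44], [-87.15, 90], [11.01, 140.99], [-62.26, 242.26], [9.8, 113.94], [-161.44, 161.44]. Speed limits (degrees/s): [127.2, 127.2, 172.46, 172.46, 180, 180, 180].

## Interface

Orientations are given as [roll, pitch, yaw] about the fixed x, y, z axes, in that order (R = Rz(yaw) Ry(pitch) Rx(roll)).
In Python, from rig import sensors, optics, ticket, spotter, bot gives the robot as it stands.
- The arm moves only by the tool play_rows, never from a script. Its argument "deltas" is a list that holds one entry, the list of rows, each a list of 6 numbers: the shift along the world's x, y, z in m, then the turn, a rotation vector about the world's x, y, z in degrees. A call has 1 to 20 rows; each row is the pose to reach, as a shift and turn from the pose measured when the call began; what a row does not reach only later rows make up. A row lasts 1/10 s, in which the tool goes at most 50 mm and 8.59 degrees, less where a joint would pass 70% of its speed; a pose out of reach is approached as far as the arm can. A call with a gripper value outside its range is refused whole. "fingers" is the opening, from 0 (shut) to 1 (fully open), set as the call begins (left out, the last holds). The fingers move at their own pace and stop on an object; the grip force is fixed at half the most. Time passes only in rows, so rows that repeat a pose let the fingers close. It gives the time, the measured TCP pose, the force and the opening at its end, in the units of the state.
- sensors.observe(): the state, without advancing time (a new reading comes with each control period).
- optics.grab_frame(name): name is "side" or "top"; returns a dict with "color" (384x512x3 uint8, blue, green, red), "K" (3x3 intrinsics, pixels), "k1" (the pictures are not rectified: a ray, as slopes to the right and down, at radius r is drawn at 1 + k1 r^2 times it, then the intrinsics apply), "extrinsics" (4x4, takes a point from camera to world coordinates). Camera axes: x right, y down, z forward; pixel columns grow to the right and rows downward; lengths in m; the calibration is good to about 2 mm. A picture is of the moment at which its call begins. There is no depth.
- ticket.finish_job(): hands the job in, once; it reports no verdict.
Trained networks look in a picture, given as the dict that the camera call returned (one of the last four; its "shot" number tells which), for a name from the list of things; names that differ only in an ending like _2 or _b are one class to them, and where a whole thing is asked for, a point or a joint stands for the part that bears it (a point fixed in the world has none). Each returns a list of dicts, best first, with "score" (0 to 1); they miss things now and then, are a little off and sometimes report something else, mostly with a low value. They report only what shows in the picture. A call takes as long as a camera call. They do not tell look-alikes from the thing itself.
- spotter.spot_in(query, picture): "position" ([x, y, z] in m, in the coordinates of the camera as it stood for that picture, good to about 4 mm: the middle of the surface that is visible of it).
- spotter.silhouettes(query, picture): "pixels" (384x512 bool, what is visible of it).
The state is a dict: "time_s": time; "qpos": joint angles; "joint_velocities": joint speeds; "joint_torque": joint torques, N m; "tcp_pos": TCP position; "orientation": TCP orientation; "contact_force": force on the tool from outside, world axes, zero at the start; "wrist_torque": the same for the moment, N m; "width": finger opening in m.
Only numpy, scipy, OpenCV 4.12 (cv2) and the standard library are available. Lean on these libraries where they do the work, as an engineer would, in place of code of your own. Each camera call takes 0.05 s, during which the arm holds its last target.

## Working session

There is one attempt and no reset: what is moved stays moved. The work goes in short steps, Python scripts to look and compute and a tool call to move; the robot and the scene stay as the last step left them, time stands still between calls to the robot, and variables do not carry over. Pictures are saved under pics/ and viewed, and the job is handed in when it is done.

Besides the shell and the picture viewer there is one more tool, called after "Call:" as name([rows], argument=value, ...), one row to a line, values as JSON. play_rows: Moves the arm, as the interface text tells. Its arguments: {"type":"object","properties":{"deltas":{"type":"array"},"fingers":{"type":"number"}},"required":["deltas"]}

```bash
ls; mkdir -p pics; python3 - <<'E'
from rig import sensors, optics, ticket, spotter, bot
import cv2
s=sensors.observe(); print(s); print(bot.tips_ahead)
for n in ("side","top"):
    f=optics.grab_frame(n); cv2.imwrite(f"pics/{n}0.png",f["color"]); print(n,f["K"],f["k1"],f["extrinsics"],f["shot"])
E
```

```text
pics
{'time_s': 0.0, 'qpos': array([-72.92577893,  33.03244488,   1.42176877,  82.38641844,
        -0.8600985 ,  64.68567835,  -3.23595431]), 'joint_velocities': array([ 0.06070738,  0.06125389,  0.03062489,  0.01807266, -0.00164991,
       -0.13807326,  0.05169982]), 'joint_torque': array([-9.98673340e-05, -7.65737844e+01,  2.25048780e+00, -2.85962570e+01,
        1.53118966e-02,  1.28199218e-02,  3.22142760e-06]), 'tcp_pos': array([0.25132159, 0.62602811, 0.25544457]), 'orientation': array([-1.79906051e+02,  3.38010495e-03,  1.58128738e+02]), 'contact_force': array([ 0.07178693, -0.18984395,  0.87032147]), 'wrist_torque': array([ 0.01638554, -0.01231298, -0.03981381]), 'width': 0.08533972099986832}
0.025
side [[484.85492004   0.         259.95904819]
 [  0.         484.85492004 193.3823801 ]
 [  0.           0.           1.        ]] -0.06520343755861287 [[ 0.80466871 -0.31384741  0.50399214 -0.17017793]
 [-0.59368521 -0.43503909  0.67696297 -0.9137244 ]
 [ 0.00679321 -0.8439436  -0.53638891  0.83153049]
 [ 0.          0.          0.          1.        ]] 1
top [[410.18967976   0.         252.33371949]
 [  0.         410.18967976 190.05619217]
 [  0.           0.           1.        ]] 0.009574302526150475 [[ 0.02342844 -0.98103354  0.19241701  0.32596375]
 [-0.99952984 -0.02679377 -0.01490599  0.01048166]
 [ 0.01977885 -0.19197732 -0.98120003  1.16780038]
 [ 0.          0.          0.          1.        ]] 2
```

View pics/side0.png

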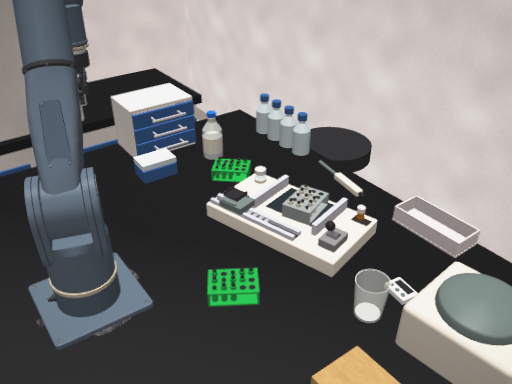

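View pics/top0.png

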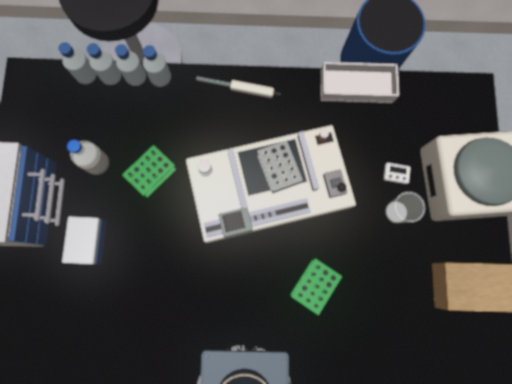

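Side view: the reader is at about (290,218), the grey rack at (306,203), the clamp arm at (270,188), the tab pad at (236,195), the stop at (330,214) and the switch ball at (331,227). The green racks at (232,170) and (233,286) are look-alikes. Top view: the pad is at (235,220), the rack at (281,166), the stop at (308,160) and the ball at (341,187).

```bash
cat > h.py <<'E'
import numpy as np, cv2
from rig import sensors, optics, ticket, spotter, bot
def proj(f,P):
    P=np.atleast_2d(P); T=np.linalg.inv(f["extrinsics"]); c=P@T[:3,:3].T+T[:3,3]
    s=c[:,:2]/c[:,2:]; r2=(s**2).sum(1,keepdims=True); s=s*(1+f["k1"]*r2)
    return s@np.diag([f["K"][0,0],f["K"][1,1]])+f["K"][:2,2]
def ray_z(f,uv,z):
    d=(np.atleast_2d(uv)-f["K"][:2,2])/[f["K"][0,0],f["K"][1,1]]; s=d.copy()
    for _ in range(10): s=d/(1+f["k1"]*(s**2).sum(1,keepdims=True))
    D=np.c_[s,np.ones(len(s))]@f["extrinsics"][:3,:3].T; o=f["extrinsics"][:3,3]
    return o+D*((z-o[2])/D[:,2:])
def world(f,p): return f["extrinsics"][:3,:3]@np.array(p)+f["extrinsics"][:3,3]
E
python3 - <<'E'
from h import *
for n in ("top","side"):
    f=optics.grab_frame(n)
    for q in ["reader","clamp","clamp_face","tab","tab_top","stop_face","rack","rack_center","switch","switch_tip","vial","pot","reagent","beaker","tipbox","timer"]:
        try: r=spotter.spot_in(q,f)
        except Exception as e: print(n,q,e); continue
        for d in r[:3]:
            w=world(f,d["position"]); print(n,q,round(d["score"],2),w.round(4),proj(f,w).round(0)[0])
    big=cv2.resize(f["color"][110:260,170:370] if n=="top" else f["color"][150:280,190:390],None,fx=4,fy=4,interpolation=cv2.INTER_CUBIC)
    cv2.imwrite(f"pics/{n}crop.png",big)
E
```

```text
top reader 0.47 [0.6102 0.4313 0.1138] [ 87. 157.]
top clamp 0.57 [0.4621 0.0403 0.0895] [234. 218.]
top clamp_face 0.55 [0.4633 0.0368 0.0957] [235. 217.]
top tab 0.63 [0.4478 0.0412 0.1077] [234. 222.]
top tab_top 0.65 [0.6084 0.4305 0.1124] [ 88. 158.]
top tab_top 0.58 [0.4499 0.0439 0.1088] [232. 221.]
top stop_face 0.65 [ 0.5474 -0.0324  0.0562] [262. 189.]
top stop_face 0.17 [ 0.6024 -0.0758  0.0928] [279. 167.]
top rack 0.93 [ 0.6012 -0.0786  0.0909] [280. 168.]
top rack 0.61 [ 0.2906 -0.1834  0.039 ] [316. 285.]
top rack 0.58 [0.5895 0.2813 0.0407] [150. 172.]
top rack_center 0.77 [ 0.6031 -0.0763  0.0991] [279. 166.]
top rack_center 0.69 [ 0.2907 -0.183   0.044 ] [316. 286.]
top rack_center 0.69 [0.5936 0.2833 0.0445] [149. 171.]
top switch 0.62 [ 0.5463 -0.2324  0.1303] [340. 186.]
top switch_tip 0.41 [ 0.5425 -0.2398  0.131 ] [343. 187.]
top pot 0.66 [0.5909 0.1266 0.1017] [203. 168.]
top pot 0.48 [ 0.5981 -0.0749  0.0922] [278. 169.]
top reagent 0.78 [0.6119 0.432  0.1124] [ 87. 156.]
top beaker 0.8 [ 0.5021 -0.4366  0.0581] [408. 209.]
top tipbox 0.9 [0.3941 0.4307 0.069
[... 389 characters left out ...]

side rack 0.97 [ 0.2863 -0.2004  0.0379] [234. 285.]
side rack 0.94 [0.5905 0.2759 0.0362] [230. 168.]
side rack 0.79 [ 0.5922 -0.0982  0.0962] [305. 203.]
side rack_center 0.79 [ 0.5903 -0.0948  0.0964] [304. 203.]
side rack_center 0.74 [ 0.286  -0.2007  0.0418] [234. 284.]
side rack_center 0.65 [0.5868 0.277  0.0419] [229. 167.]
side vial 0.46 [ 0.5271 -0.1305  0.0556] [294. 229.]
side vial 0.42 [ 0.697  -0.2061  0.0826] [360. 212.]
side pot 0.7 [0.5865 0.1153 0.0864] [258. 175.]
side reagent 0.67 [0.6185 0.4206 0.0826] [214. 138.]
side beaker 0.7 [ 0.4928 -0.4283  0.0675] [368. 295.]
side tipbox 0.72 [0.3842 0.3996 0.0499] [157. 167.]
side timer 0.56 [ 0.6092 -0.4376  0.0197] [402. 291.]
```

View pics/topcrop.png

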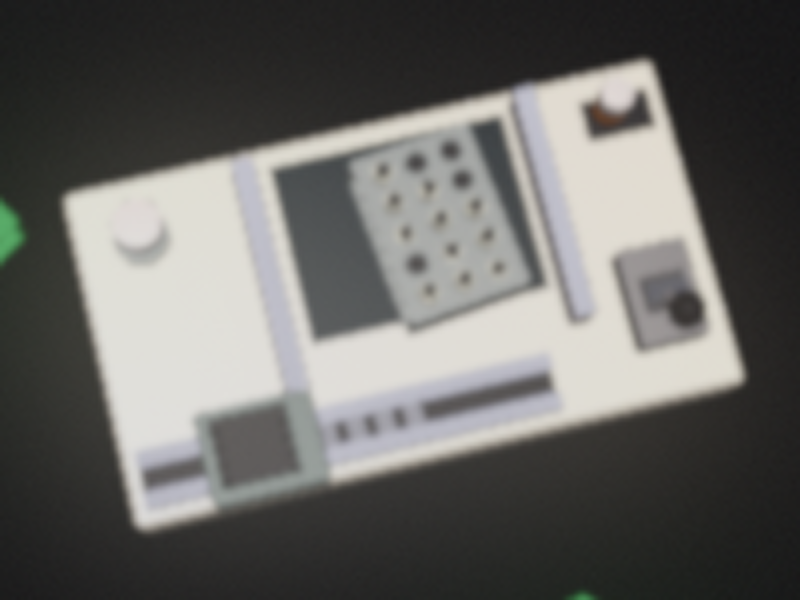

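View pics/sidecrop.png

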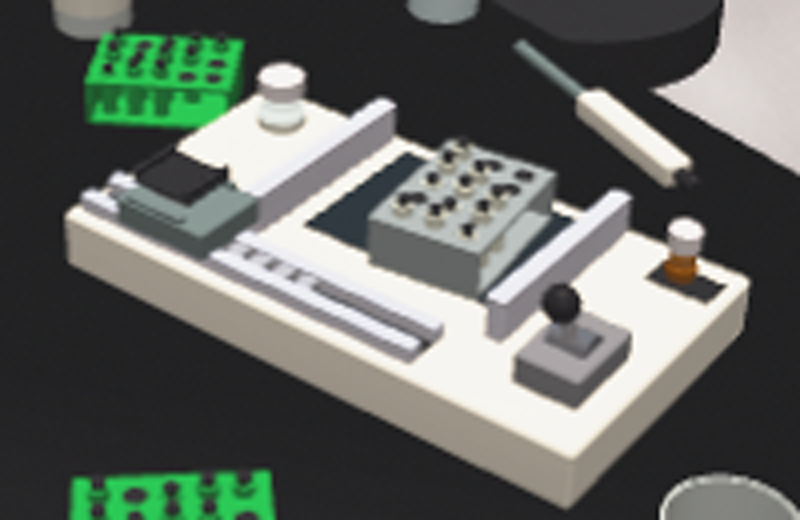

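Top crop: the deck corners are at (65,193), (650,60), (743,382) and (140,528). The pad is at about (257,445) and the ball at (687,307). Side crop: the deck's top corners are at (68,215), (570,460) and (748,285). The grey rack at (455,225) is the one between the clamp and the stop. I'll fit the reader's pose to these.

```bash
cat >> h.py <<'E'
def toW(pose,p):
    x,y,a=pose; p=np.atleast_2d(p); c,s=np.cos(a),np.sin(a)
    return np.c_[x+c*p[:,0]-s*p[:,1], y+s*p[:,0]+c*p[:,1], p[:,2]]
E
python3 - <<'E'
from h import *
from scipy.optimize import least_squares
ft=optics.grab_frame("top"); fs=optics.grab_frame("side")
def sub(f,nm):
    g=f["color"].min(2) ; return g
# corners order: (+x,+y) (+x,-y) (-x,-y) (-x,+y)
C=np.array([[120,200,55],[120,-230,55],[-120,-230,55],[-120,200,55]])/1e3
ut=np.array([[65,193],[650,60],[743,382],[140,528]])/4+[170,110]
us=np.array([[748,285],[570,460],[68,215]])/4+[190,150]
def res(p): 
    w=toW(p,C); return np.r_[(proj(ft,w)-ut).ravel(),(proj(fs,w[[1,2,3]])-us).ravel()]
r=least_squares(res,[.57,-.03,.2]); print(r.x,np.rad2deg(r.x[2]),r.fun.round(1))
for sel in (slice(0,8),slice(8,14)):
    q=least_squares(lambda p:res(p)[sel],[.57,-.03,.2]); print(q.x,np.rad2deg(q.x[2]))
pose=r.x; np.save("pose.npy",pose)
def toR(w): 
    a=pose[2]; d=np.array(w)-np.r_[pose[:2],0]; c,s=np.cos(a),np.sin(a); return np.r_[c*d[0]+s*d[1],-s*d[0]+c*d[1],d[2]]
print("tab in reader", toR([.449,.042,.108]), "rack",toR([.602,-.078,.09]),toR([.591,-.097,.096]),"sw",toR([.5444,-.236,.1307]))
# tab pad corner from silhouettes
for f in (ft,fs):
    for q in("tab","switch_tip","clamp"):
        for d in spotter.silhouettes(q,f)[:1]:
            m=d["pixels"]; v,u=np.nonzero(m); print(q,round(d["score"],2),m.sum(),u.mean(),v.mean(), toR(ray_z(f,[u.mean(),v.mean()],.108)[0]).round(4))
# overlay predictions
def draw(f,nm,box,y0):
    im=cv2.resize(f["color"],None,fx=4,fy=4,interpolation=cv2.INTER_CUBIC)
    def poly(P,col):
        uv=proj(f,toW(pose,np.array(P)/1e3)); cv2.polylines(im,[np.int32(np.round((uv+.5)*4))],True,col,1)
    poly(C*1e3,(0,0,255))
    yt=y0
    poly([[-113+a,yt+b,108] for a,b in((0,-26),(46,-26),(46,26),(0,26))],(0,255,255))
    poly([[-50+47/1*0-0,-185,127]]+[[-50,-185,77]],(255,0,0))
    x0,y0,x1,y1=[4*b for b in box]; cv2.imwrite(f"pics/{nm}.png",im[y0:y1,x0:x1])
draw(ft,"ov_t",(170,110,370,260),.1*1e3); draw(fs,"ov_s",(190,150,390,280),.1*1e3)
E
```

```text
[ 0.5663269  -0.04357928  0.26098659] 14.95343019266992 [-0.  -0.3  1.2 -0.4  1.5 -0.4 -0.4 -0.2  0.6 -1.2 -0.4 -0.3 -2.4 -0.8]
[ 0.56544802 -0.04205045  0.2623415 ] 15.031061006796314
[ 0.5672846  -0.04627316  0.25348238] 14.5234704605469
tab in reader [-0.09127137  0.11295552  0.108     ] rack [ 0.02558335 -0.04245996  0.09      ] [ 0.01005321 -0.05797817  0.096     ] sw [-0.07083542 -0.18024668  0.1307    ]
tab 0.69 355 233.1943661971831 221.4732394366197 [-0.0908  0.1129  0.108 ]
switch_tip 0.52 86 341.4767441860465 187.25581395348837 [-0.0689 -0.1863  0.108 ]
clamp 0.61 1215 235.76625514403293 207.5283950617284 [-0.0568  0.0981  0.108 ]
tab 0.68 1261 304.54480570975414 204.22918318794606 [-0.0103 -0.0708  0.108 ]
switch_tip 0.59 122 330.0081967213115 227.08196721311475 [-0.0557 -0.179   0.108 ]
clamp 0.57 1112 249.75269784172662 196.4001798561151 [-0.0735  0.0683  0.108 ]
```

```bash
cat > ov.py <<'E'
from h import *
def overlay(f,nm,box,pose,yt=.113,z=108,k=4):
    im=cv2.resize(f["color"],None,fx=k,fy=k,interpolation=cv2.INTER_CUBIC)
    def poly(P,col):
        uv=proj(f,toW(pose,np.array(P,float)/1e3)); cv2.polylines(im,[np.int32(np.round((uv+.5)*k))],True,col,1)
    poly([[120,200,55],[120,-230,55],[-120,-230,55],[-120,200,55]],(0,0,255))
    t=yt*1e3
    poly([[-90+a,t+b,z] for a,b in((-23,-26),(23,-26),(23,26),(-23,26))],(0,255,255))
    yc=t-45; ys=113-45-100.3-85
    xs=(-52.5,112.5)
    poly([[xs[0],yc,93],[xs[1],yc,93],[xs[1],yc+16,93],[xs[0],yc+16,93]],(0,200,0))
    poly([[xs[0],ys,90],[xs[1],ys,90],[xs[1],ys-15,90],[xs[0],ys-15,90]],(255,0,0))
    poly([[-50,-185,77],[-74,-185,121]],(255,0,255))
    x0,y0,x1,y1=[k*b for b in box]; cv2.imwrite(f"pics/{nm}.png",im[y0:y1,x0:x1])
E
python3 - <<'E'
from ov import *
pose=np.load("pose.npy")
ft=optics.grab_frame("top"); fs=optics.grab_frame("side")
overlay(ft,"o1t",(170,110,370,260),pose); overlay(fs,"o1s",(190,150,390,280),pose)
E
```

```text
(no output)
```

View pics/o1t.png

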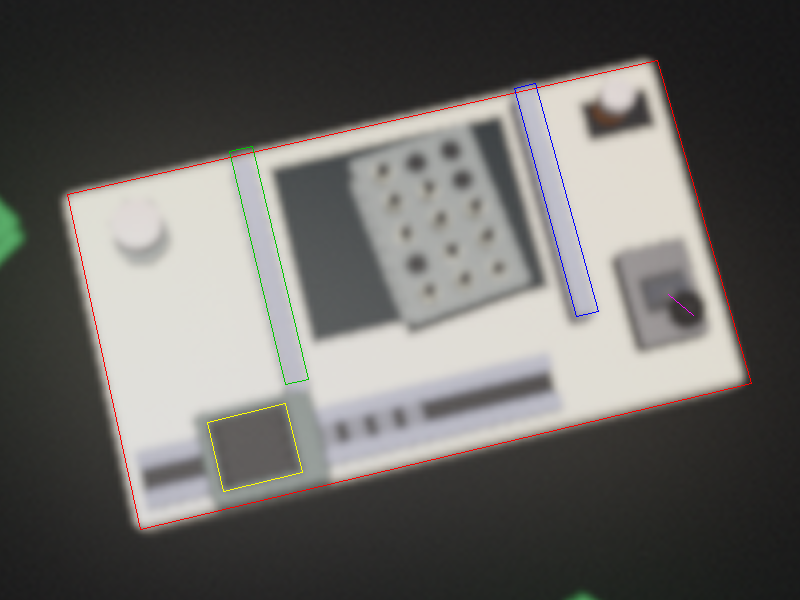

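View pics/o1s.png

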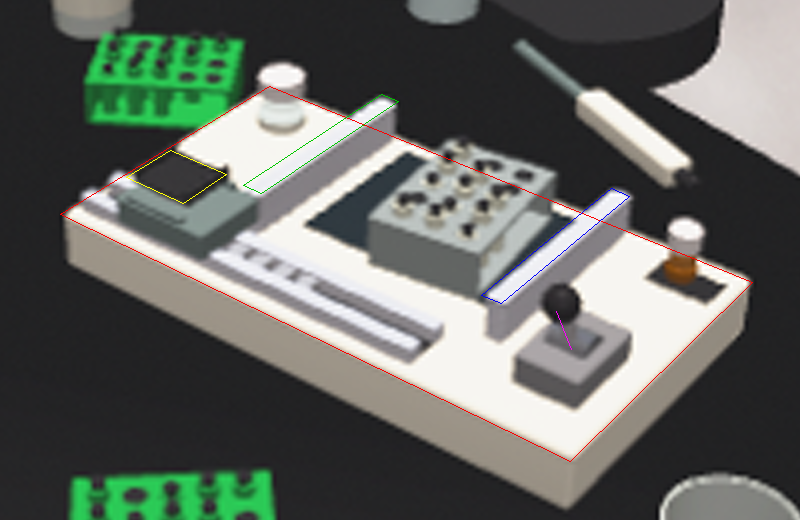

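The model overlay agrees with both views to about 2 mm. Reader yaw is 14.95°. The tab centre is at about (0.450, 0.042), with its top at 0.108. I'm moving above it with the fingers shut, tool x along the reader's y.

Call:
play_rows([
  [[0.013, -0.039, -0.003, 0, 0, -3.5], [0.027, -0.078, -0.006, 0, 0, -7], [0.04, -0.117, -0.01, 0, 0, -10.6], [0.053, -0.156, -0.015, 0, 0, -14.2], [0.066, -0.195, -0.02, 0, 0, -17.7], [0.08, -0.234, -0.025, 0, 0, -21.3], [0.093, -0.273, -0.03, 0, 0, -24.8], [0.106, -0.311, -0.035, 0, 0, -28.4], [0.119, -0.35, -0.04, 0, 0, -31.9], [0.133, -0.389, -0.045, 0, 0, -35.5], [0.146, -0.428, -0.05, 0, 0, -39], [0.159, -0.467, -0.055, 0, 0, -42.6], [0.172, -0.506, -0.06, 0, 0, -46.1], [0.186, -0.545, -0.065, 0, 0, -49.7], [0.199, -0.584, -0.07, 0, 0, -53.2], [0.199, -0.584, -0.07, 0, 0, -53.2], [0.199, -0.584, -0.07, 0, 0, -53.2], [0.199, -0.584, -0.07, 0, 0, -53.2]],
], fingers=0)

```text
time_s: 4.1
tcp_pos: [0.4503, 0.0434, 0.1864]
orientation: [180.0, -0.0, 105.0]
contact_force: [0.5, 0.5, 0.1]
width: -0.0002
```

```bash
python3 - <<'E'
from h import *
f=optics.grab_frame("side"); 
cv2.imwrite("pics/s2.png",cv2.resize(f["color"][100:280,180:380],None,fx=4,fy=4,interpolation=cv2.INTER_CUBIC)[:600])
print(proj(f,[[.4503,.0434,.1614]]), (proj(f,[[.4503,.0434,.1614]])-[180,100])*4)
E
```

```text
[[232.96975072 176.65002458]] [[211.8790029  306.60009831]]
```

View pics/s2.png

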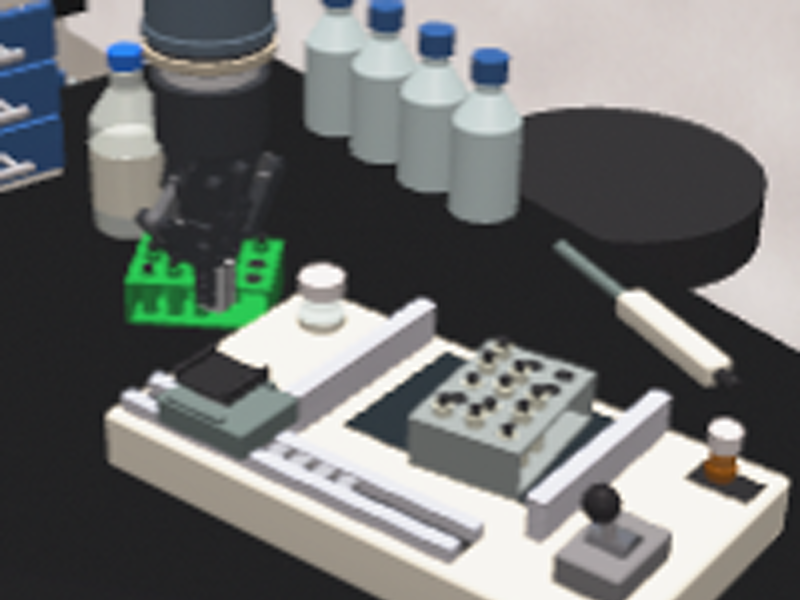

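The side crop shows the shut fingertips at (212,308), where the prediction puts them, directly over the pad. Descending onto the pad.

Call:
play_rows([
  [[0, -0.002, -0.012, 0, 0, 0], [0, -0.002, -0.026, 0, 0, 0], [0, -0.002, -0.04, 0, 0, 0], [0, -0.002, -0.048, 0, 0, 0], [0, -0.002, -0.052, 0, 0, 0], [0, -0.002, -0.055, 0, 0, 0], [0, -0.002, -0.057, 0, 0, 0], [0, -0.002, -0.057, 0, 0, 0]],
])

```text
time_s: 4.95
tcp_pos: [0.4503, 0.0419, 0.1296]
orientation: [180.0, -0.0, 105.1]
contact_force: [-1.7, 0.7, 4.6]
width: 0.0001
```

Force is 4.6 N at 3.4 mm down, which matches the spring. Pressing to 8.5–9 mm.

Call:
play_rows([
  [[0, 0, -0.002, 0, 0, 0], [0, 0, -0.004, 0, 0, 0], [0, 0, -0.0055, 0, 0, 0], [0, 0, -0.0055, 0, 0, 0]],
])

```text
time_s: 5.35
tcp_pos: [0.4503, 0.0419, 0.1242]
orientation: [180.0, -0.1, 105.1]
contact_force: [-2.5, 1.4, 7.5]
width: 0.0001
```

Call:
play_rows([
  [[0.0008, -0.0029, 0, 0, 0, 0], [0.0021, -0.0077, 0, 0, 0, 0], [0.0034, -0.0126, 0, 0, 0, 0], [0.0046, -0.0174, 0, 0, 0, 0], [0.0059, -0.0222, 0, 0, 0, 0], [0.0072, -0.027, 0, 0, 0, 0], [0.0085, -0.0319, 0, 0, 0, 0], [0.0098, -0.0367, 0, 0, 0, 0], [0.0103, -0.0386, 0, 0, 0, 0], [0.0103, -0.0386, 0, 0, 0, 0]],
])

```text
time_s: 6.35
tcp_pos: [0.461, 0.0026, 0.1246]
orientation: [179.9, -0.0, 105.0]
contact_force: [-0.7, -1.8, 6.3]
width: 0.0003
```

```bash
python3 - <<'E'
from h import *
f=optics.grab_frame("side"); g=optics.grab_frame("top")
cv2.imwrite("pics/s3.png",cv2.resize(f["color"][140:280,190:390],None,fx=4,fy=4,interpolation=cv2.INTER_CUBIC))
cv2.imwrite("pics/t3.png",cv2.resize(g["color"][110:260,170:370],None,fx=4,fy=4,interpolation=cv2.INTER_CUBIC))
E
```

```text
(no output)
```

View pics/s3.png

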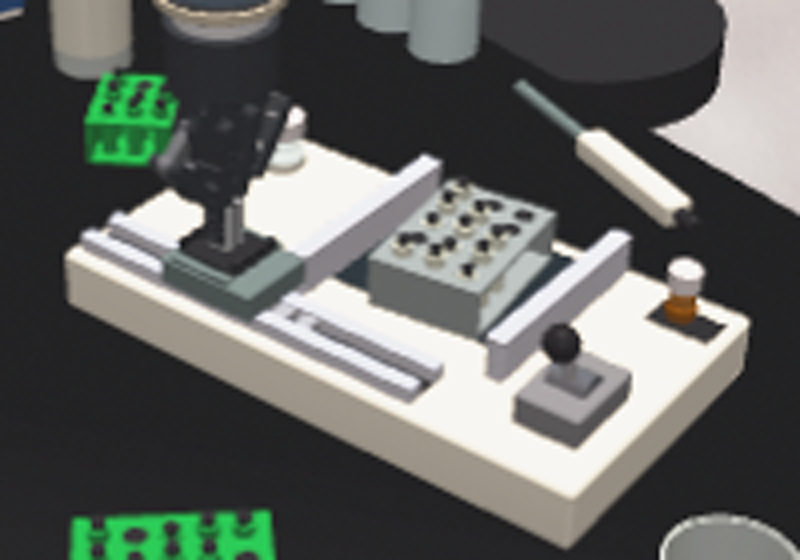

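View pics/t3.png

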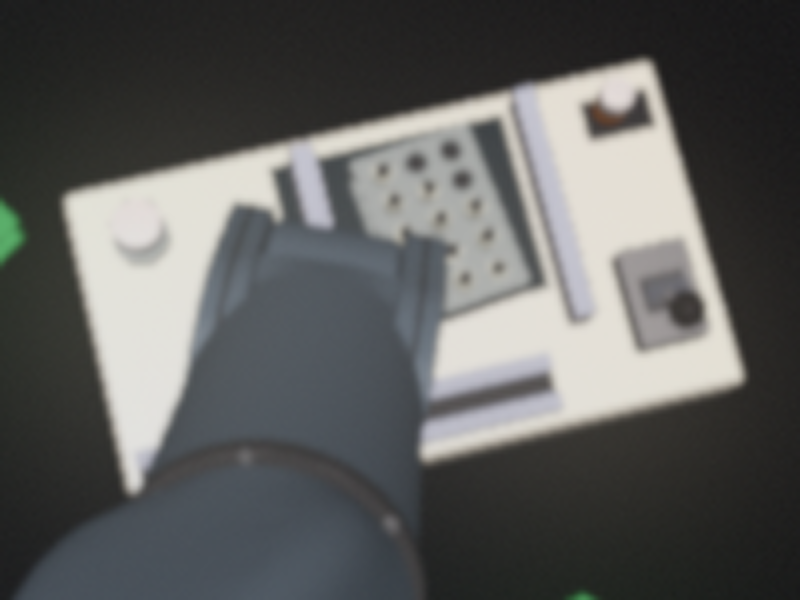

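The side crop shows the clamp arm now at about (380,210), the tab pressed under the fingers and the rack still upright. Continuing the slide, a bit slower.

Call:
play_rows([
  [[0.0008, -0.0029, -0.0005, 0, 0, 0], [0.0018, -0.0068, -0.0005, 0, 0, 0], [0.0028, -0.0106, -0.0005, 0, 0, 0], [0.0039, -0.0145, -0.0005, 0, 0, 0], [0.0049, -0.0184, -0.0005, 0, 0, 0], [0.0059, -0.0222, -0.0005, 0, 0, 0], [0.007, -0.0261, -0.0005, 0, 0, 0], [0.008, -0.03, -0.0005, 0, 0, 0], [0.009, -0.0338, -0.0005, 0, 0, 0], [0.0101, -0.0377, -0.0005, 0, 0, 0], [0.0111, -0.0415, -0.0005, 0, 0, 0], [0.0116, -0.0435, -0.0005, 0, 0, 0], [0.0116, -0.0435, -0.0005, 0, 0, 0]],
])

```text
time_s: 7.75
tcp_pos: [0.4728, -0.0412, 0.1245]
orientation: [179.9, -0.0, 105.0]
contact_force: [-2.2, 0.6, 6.4]
width: -0.0001
```

```bash
python3 - <<'E'
from h import *
f=optics.grab_frame("side"); g=optics.grab_frame("top")
cv2.imwrite("pics/s4.png",cv2.resize(f["color"][140:280,190:390],None,fx=4,fy=4,interpolation=cv2.INTER_CUBIC))
cv2.imwrite("pics/t4.png",cv2.resize(g["color"][110:260,170:370],None,fx=4,fy=4,interpolation=cv2.INTER_CUBIC))
E
```

```text
(no output)
```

View pics/s4.png

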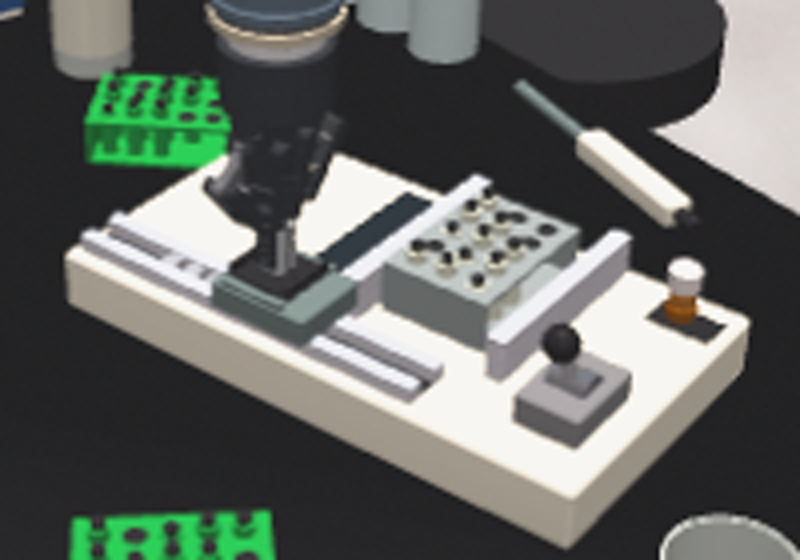

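View pics/t4.png

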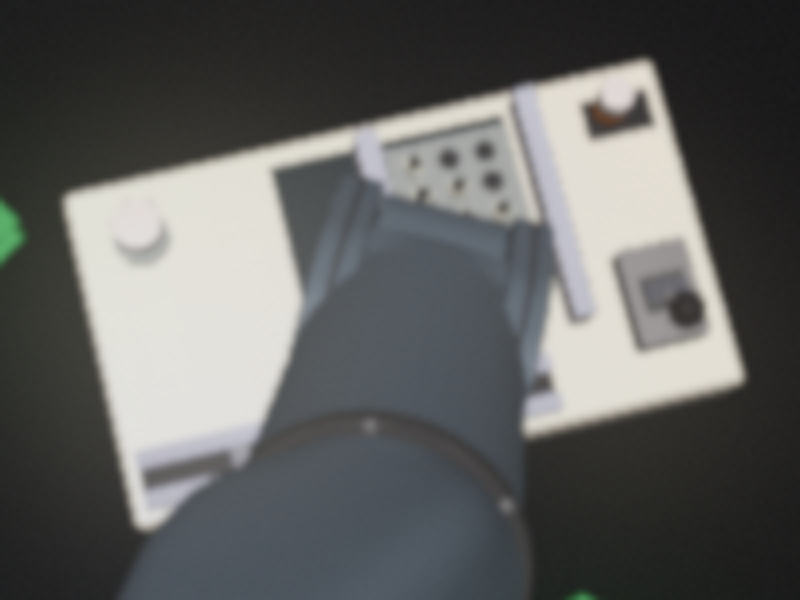

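The arm has gone about 86 mm, moving with the fingers, and the rack is upright and squaring up. Next come small steps while I watch the force along the rail.

Call:
play_rows([
  [[0.0008, -0.0029, -0.0005, 0, 0, 0], [0.0015, -0.0058, -0.0005, 0, 0, 0], [0.0023, -0.0087, -0.0005, 0, 0, 0], [0.0026, -0.0097, -0.0005, 0, 0, 0], [0.0028, -0.0106, -0.0005, 0, 0, 0], [0.0028, -0.0106, -0.0005, 0, 0, 0]],
])

```text
time_s: 8.45
tcp_pos: [0.4757, -0.0517, 0.1243]
orientation: [179.8, -0.0, 105.0]
contact_force: [-1.9, 1.1, 5.9]
width: 0.0
```

Call:
play_rows([
  [[0.0003, -0.001, -0.0005, 0, 0, 0], [0.0005, -0.0019, -0.0005, 0, 0, 0], [0.0008, -0.0029, -0.0005, 0, 0, 0], [0.001, -0.0039, -0.0005, 0, 0, 0], [0.001, -0.0039, -0.0005, 0, 0, 0]],
])

```text
time_s: 8.95
tcp_pos: [0.4767, -0.0552, 0.1241]
orientation: [179.8, -0.0, 105.0]
contact_force: [-2.7, 2.4, 6.8]
width: 0.0002
```

```bash
python3 - <<'E'
from h import *
f=optics.grab_frame("side"); g=optics.grab_frame("top")
cv2.imwrite("pics/s5.png",cv2.resize(f["color"][160:260,230:360],None,fx=6,fy=6,interpolation=cv2.INTER_CUBIC))
cv2.imwrite("pics/t5.png",cv2.resize(g["color"][120:200,220:340],None,fx=6,fy=6,interpolation=cv2.INTER_CUBIC))
E
```

```text
(no output)
```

View pics/s5.png

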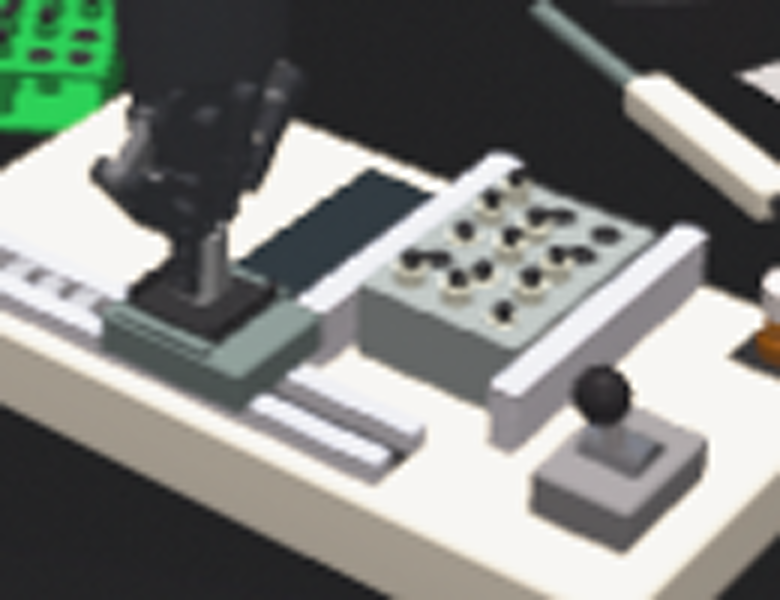

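View pics/t5.png

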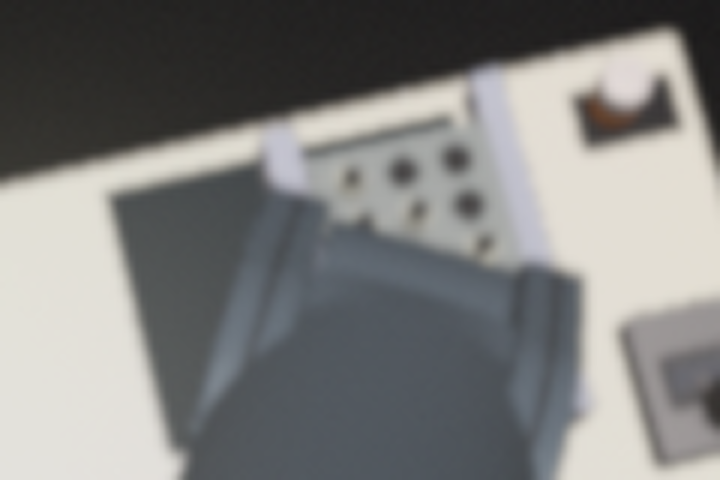

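Call:
play_rows([
  [[0.0003, -0.001, -0.0005, 0, 0, 0], [0.0005, -0.0019, -0.0005, 0, 0, 0], [0.0008, -0.0029, -0.0005, 0, 0, 0], [0.0008, -0.0029, -0.0005, 0, 0, 0]],
])

```text
time_s: 9.45
tcp_pos: [0.4778, -0.0576, 0.124]
orientation: [179.8, -0.1, 105.0]
contact_force: [-1.0, 2.9, 7.1]
width: -0.0001
```

Call:
play_rows([
  [[0.0005, -0.0019, -0.0005, 0, 0, 0], [0.001, -0.0039, -0.0005, 0, 0, 0], [0.0013, -0.0048, -0.0005, 0, 0, 0], [0.0013, -0.0048, -0.0005, 0, 0, 0]],
])

```text
time_s: 9.85
tcp_pos: [0.4796, -0.0619, 0.1238]
orientation: [179.7, -0.1, 105.1]
contact_force: [-1.2, 3.2, 6.9]
width: -0.0003
```

Call:
play_rows([
  [[0.0005, -0.0019, 0, 0, 0, 0], [0.001, -0.0039, 0, 0, 0, 0], [0.001, -0.0039, 0, 0, 0, 0]],
])

```text
time_s: 10.15
tcp_pos: [0.481, -0.0655, 0.1243]
orientation: [179.6, -0.1, 105.1]
contact_force: [-1.3, 2.8, 6.8]
width: 0.0001
```

```bash
python3 - <<'E'
from h import *
f=optics.grab_frame("side"); g=optics.grab_frame("top")
cv2.imwrite("pics/s6.png",cv2.resize(f["color"][160:260,230:360],None,fx=6,fy=6,interpolation=cv2.INTER_CUBIC))
cv2.imwrite("pics/t6.png",cv2.resize(g["color"][120:200,220:340],None,fx=6,fy=6,interpolation=cv2.INTER_CUBIC))
E
```

```text
(no output)
```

View pics/s6.png

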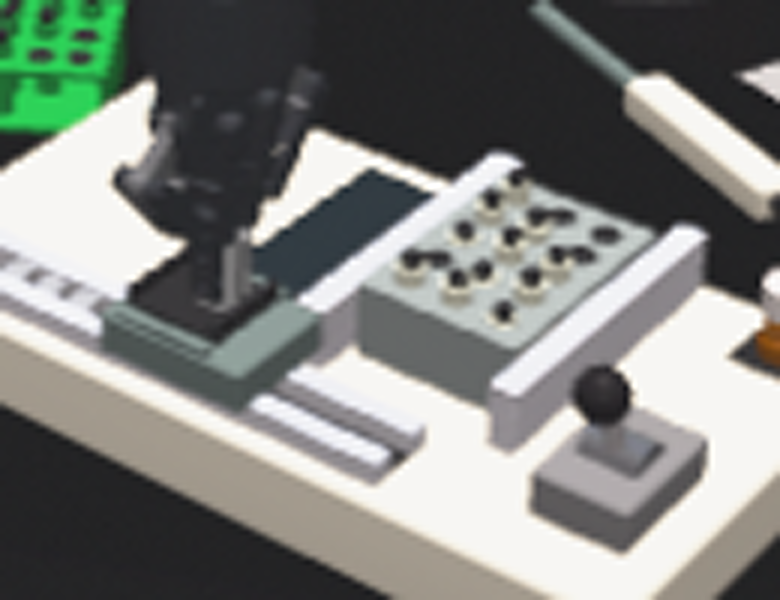

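View pics/t6.png

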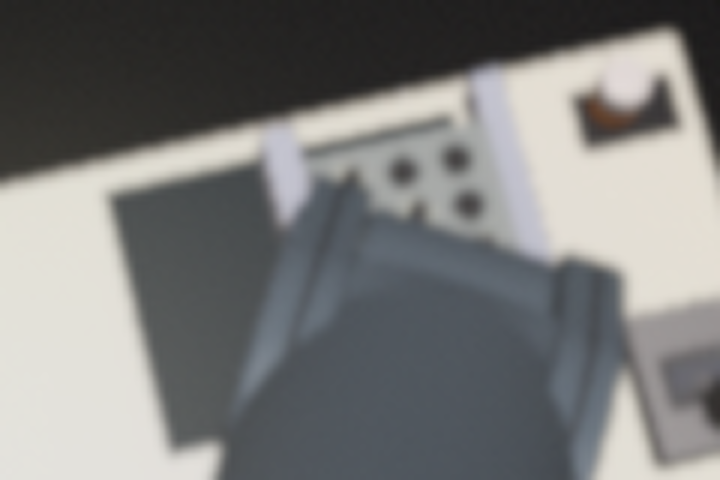

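The clamp did not move between the last two pictures: the fingers are slipping on the pad towards the front ridge. I'll push on until the ridge bears, so that the rack is properly snug.

Call:
play_rows([
  [[0.0003, -0.001, -0.0005, 0, 0, 0], [0.0005, -0.0019, -0.0005, 0, 0, 0], [0.0008, -0.0029, -0.0005, 0, 0, 0], [0.0008, -0.0029, -0.0005, 0, 0, 0]],
])

```text
time_s: 10.65
tcp_pos: [0.4815, -0.0663, 0.1239]
orientation: [179.6, -0.3, 105.2]
contact_force: [-2.9, 8.9, 6.1]
width: -0.0003
```

The ridge bears at 9 N and the clamp is blocked, so the rack is snug. Lifting straight up to release the tab.

Call:
play_rows([
  [[0, 0, 0.001, 0, 0, 0], [0, 0, 0.003, 0, 0, 0], [0, 0, 0.006, 0, 0, 0], [0, 0, 0.01, 0, 0, 0], [0, 0, 0.014, 0, 0, 0], [-0.001, 0.003, 0.025, 0, 0, 0], [-0.001, 0.003, 0.045, 0, 0, 0], [-0.03, 0.003, 0.065, 0, 0, 0], [-0.06, 0.003, 0.08, 0, 0, 0], [-0.06, 0.003, 0.08, 0, 0, 0]],
])

```text
time_s: 11.65
tcp_pos: [0.4187, -0.0638, 0.2058]
orientation: [179.6, -0.3, 105.1]
contact_force: [0.6, 0.8, -0.2]
width: -0.0002
```

```bash
python3 - <<'E'
from ov import *
pose=np.load("pose.npy")
f=optics.grab_frame("side"); g=optics.grab_frame("top")
cv2.imwrite("pics/s7.png",cv2.resize(f["color"][160:260,230:360],None,fx=6,fy=6,interpolation=cv2.INTER_CUBIC))
overlay(g,"t7",(170,110,370,260),pose,yt=.0127)
overlay(f,"s7o",(230,160,360,260),pose,yt=.0127,k=6)
E
```

```text
(no output)
```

View pics/s7.png

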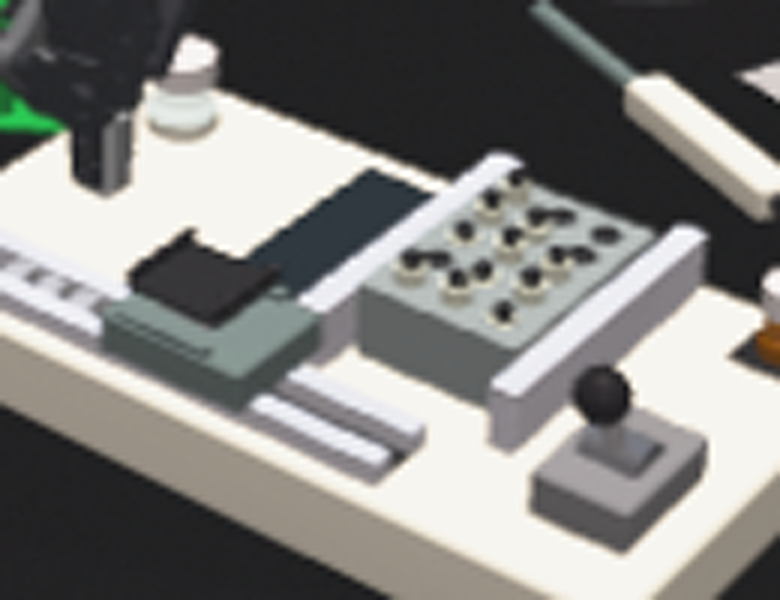

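View pics/s7o.png

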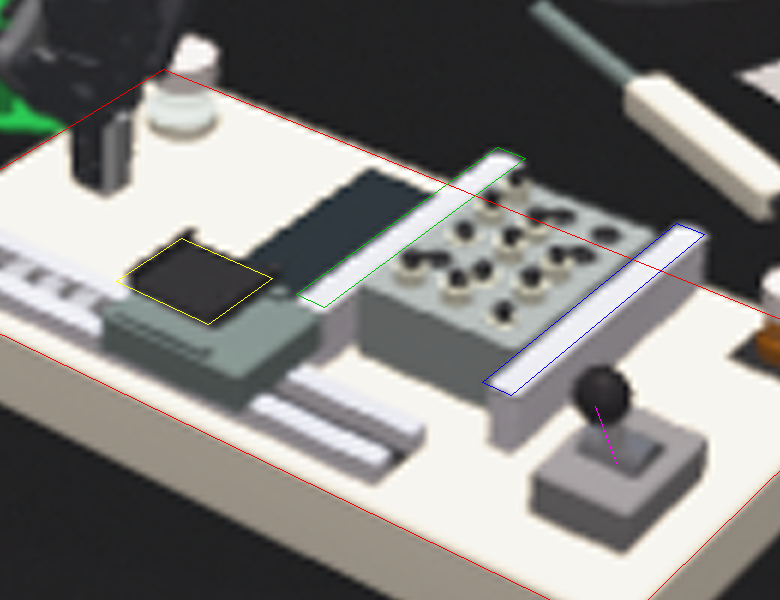

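View pics/t7.png

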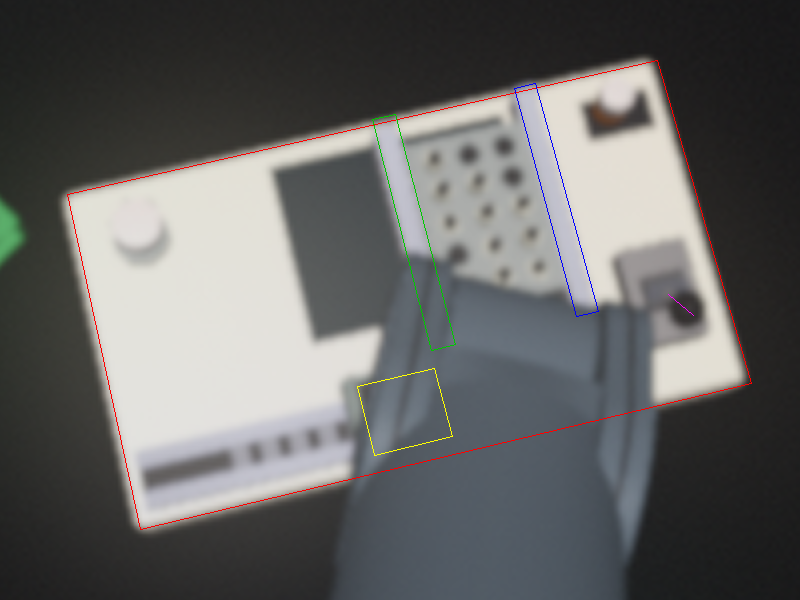

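Side crop: the tab pad stands up clear of the block at (205,280), with both ridges visible. The rack is square between the clamp arm and the stop, with no visible gap. Next is the switch: I'm going to the robot side of the ball, reader (-112,-185), which is world (0.506,-0.251).

Call:
play_rows([
  [[0.008, -0.027, 0, 0, 0, 0], [0.026, -0.065, 0, 0, 0, 0], [0.045, -0.105, 0, 0, 0, 0], [0.067, -0.145, 0, 0, 0, 0], [0.082, -0.18, 0, 0, 0, 0], [0.087, -0.187, -0.01, 0, 0, 0], [0.087, -0.187, -0.03, 0, 0, 0], [0.087, -0.187, -0.055, 0, 0, 0], [0.087, -0.187, -0.07, 0, 0, 0], [0.087, -0.187, -0.078, 0, 0, 0], [0.087, -0.187, -0.078, 0, 0, 0]],
])

```text
time_s: 12.85
tcp_pos: [0.5087, -0.2497, 0.1256]
orientation: [179.6, -0.3, 105.2]
contact_force: [0.6, -1.0, 0.3]
width: 0.0002
```

```bash
python3 - <<'E'
from h import *
f=optics.grab_frame("side"); g=optics.grab_frame("top")
cv2.imwrite("pics/s8.png",cv2.resize(f["color"][160:260,230:360],None,fx=6,fy=6,interpolation=cv2.INTER_CUBIC))
cv2.imwrite("pics/t8.png",cv2.resize(g["color"][110:260,170:370],None,fx=4,fy=4,interpolation=cv2.INTER_CUBIC))
E
```

```text
(no output)
```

View pics/s8.png

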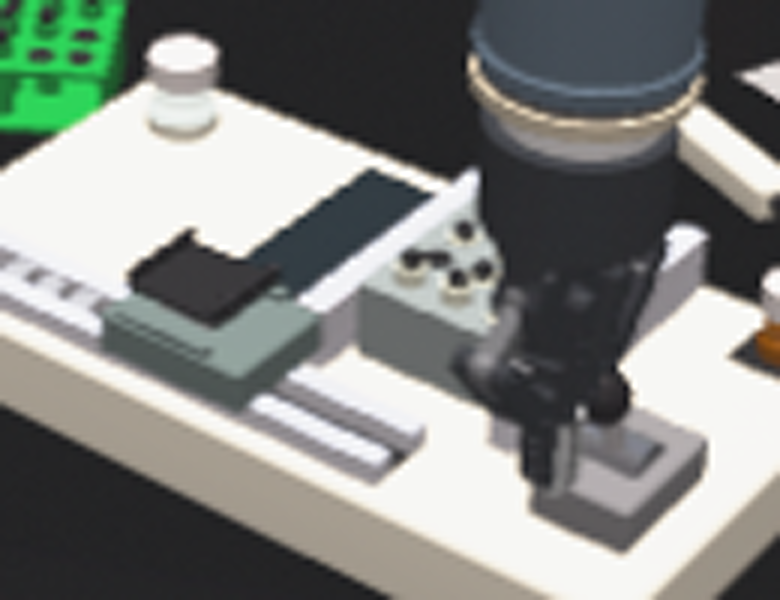

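View pics/t8.png

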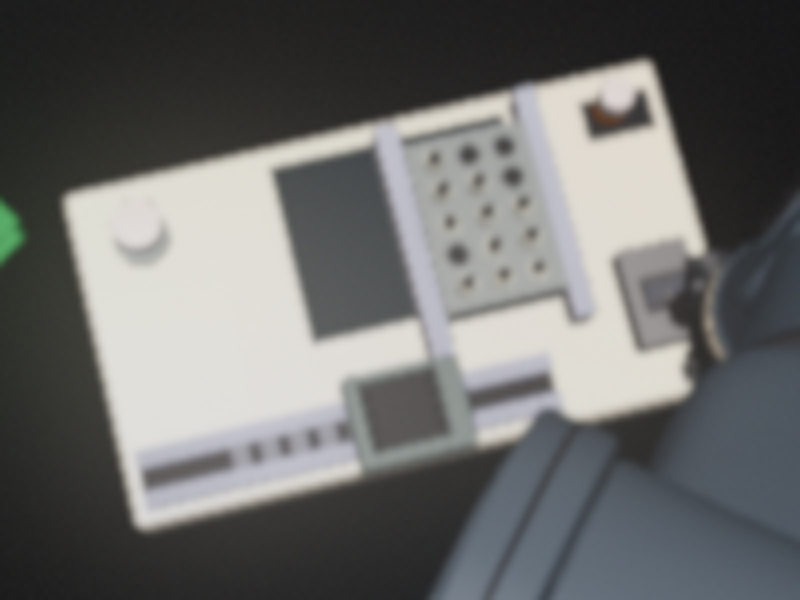

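Top view: the rack is square and flush between the clamp and the stop, and the tab block has moved. The finger is just short of the ball on the robot side. Pushing along the reader's +x.

Call:
play_rows([
  [[0.0039, 0.001, 0, 0, 0, 0], [0.0087, 0.0023, 0, 0, 0, 0], [0.0135, 0.0036, 0, 0, 0, 0], [0.0184, 0.0049, 0, 0, 0, 0], [0.0232, 0.0062, 0, 0, 0, 0], [0.028, 0.0075, 0, 0, 0, 0], [0.0328, 0.0088, 0, 0, 0, 0], [0.0377, 0.0101, 0, 0, 0, 0], [0.0425, 0.0114, 0, 0, 0, 0], [0.0464, 0.0124, 0, 0, 0, 0], [0.0464, 0.0124, 0, 0, 0, 0]],
])

```text
time_s: 14.05
tcp_pos: [0.5565, -0.2375, 0.127]
orientation: [179.5, -0.2, 105.2]
contact_force: [-0.1, -0.4, -0.2]
width: 0.0
```

```bash
python3 - <<'E'
from h import *
f=optics.grab_frame("side")
cv2.imwrite("pics/s9.png",cv2.resize(f["color"][160:260,230:360],None,fx=6,fy=6,interpolation=cv2.INTER_CUBIC))
E
```

```text
(no output)
```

View pics/s9.png

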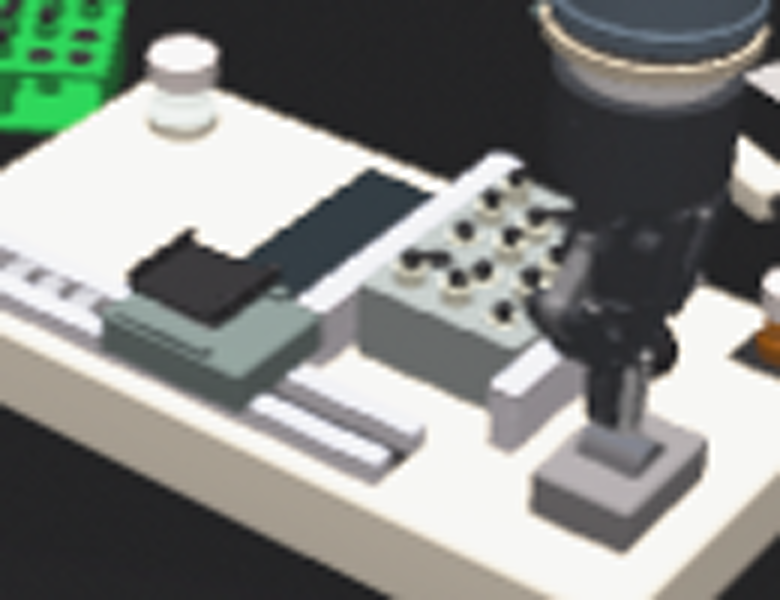

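The ball is now past upright, at (662,352) on the far side of the finger. Creeping on until the end stop is felt.

Call:
play_rows([
  [[0.0019, 0.0005, 0, 0, 0, 0], [0.0039, 0.001, 0, 0, 0, 0], [0.0058, 0.0016, 0, 0, 0, 0], [0.0058, 0.0016, 0, 0, 0, 0]],
])

```text
time_s: 14.5
tcp_pos: [0.5622, -0.2359, 0.127]
orientation: [179.5, -0.2, 105.2]
contact_force: [-0.6, -0.5, -0.7]
width: 0.0001
```

Call:
play_rows([
  [[0.0019, 0.0005, 0, 0, 0, 0], [0.0039, 0.001, 0, 0, 0, 0], [0.0058, 0.0016, 0, 0, 0, 0], [0.0058, 0.0016, 0, 0, 0, 0]],
])

```text
time_s: 14.9
tcp_pos: [0.5655, -0.235, 0.1267]
orientation: [179.7, -0.3, 105.1]
contact_force: [-8.7, -1.5, 3.5]
width: -0.0001
```

The end stop is felt at 8.7 N. The finger is at reader x = -50 mm and -53 was expected. Backing away and up.

Call:
play_rows([
  [[-0.005, -0.0013, 0, 0, 0, 0], [-0.015, -0.004, 0, 0, 0, 0], [-0.03, -0.008, 0.005, 0, 0, 0], [-0.05, -0.013, 0.02, 0, 0, 0], [-0.065, -0.03, 0.05, 0, 0, 0], [-0.075, -0.06, 0.08, 0, 0, 0], [-0.085, -0.1, 0.1, 0, 0, 0], [-0.095, -0.14, 0.1, 0, 0, 0], [-0.1, -0.18, 0.1, 0, 0, 0], [-0.1, -0.18, 0.1, 0, 0, 0]],
])

```text
time_s: 15.9
tcp_pos: [0.4617, -0.4214, 0.2277]
orientation: [179.8, -0.0, 104.7]
contact_force: [0.3, -0.9, -0.5]
width: -0.0002
```

```bash
python3 - <<'E'
from ov import *
pose=np.load("pose.npy")
f=optics.grab_frame("side"); g=optics.grab_frame("top")
cv2.imwrite("pics/s10.png",cv2.resize(f["color"][160:260,230:360],None,fx=6,fy=6,interpolation=cv2.INTER_CUBIC))
cv2.imwrite("pics/t10.png",cv2.resize(g["color"][110:260,170:370],None,fx=4,fy=4,interpolation=cv2.INTER_CUBIC))
cv2.imwrite("pics/s10f.png",f["color"])
tgt=toW(pose,[[-.05+.024,-.185,.121]])
for n,p in(("side",f),("top",g)):
    uv=proj(p,tgt)[0]; print(n,"pred ball",uv.round(1))
    for d in spotter.silhouettes("switch_tip",p)[:1]:
        v,u=np.nonzero(d["pixels"]); print(d["score"],u.mean(),v.mean(),len(u))
    # darkest blob near prediction
    x,y=np.int32(uv); w=p["color"].max(2)[y-10:y+11,x-10:x+11]; m=w<60; vv,uu=np.nonzero(m); print("dark blob",uu.mean()+x-10,vv.mean()+y-10,m.sum())
for a in np.linspace(.6,1.1,6):
    b=toW(pose,[[-.05+.05*np.sin(a-.5),-.185,.077+.05*np.cos(a-.5)]]); print(round(a,2),proj(f,b).round(1),proj(g,b).round(1))
# tab height: pad bottom/top vs block; template pad+block between initial and now
a=cv2.imread("pics/side0.png"); T=a[178:214,212:256]
r=cv2.matchTemplate(f["color"],T,cv2.TM_CCOEFF_NORMED); print(cv2.minMaxLoc(r))
for z in (.108,.1025):
    print(z,"init",proj(f,toW(pose,[[-.09,.113,z]])),"now",proj(f,toW(pose,[[-.09,.0127,z]])))
E
```

```text
side pred ball [338.6 218.4]
0.42 337.82835820895525 221.09701492537314 134
dark blob 339.4 217.4909090909091 55
top pred ball [337.7 170.8]
0.6 336.2621359223301 172.53398058252426 103
dark blob 341.6388888888889 167.0 36
0.6 [[334.9 220. ]] [[340.1 177.2]]
0.7 [[335.9 219.3]] [[339.6 175.5]]
0.8 [[336.9 218.9]] [[339.  173.8]]
0.9 [[337.8 218.6]] [[338.3 172.3]]
1.0 [[338.6 218.5]] [[337.7 170.9]]
1.1 [[339.4 218.6]] [[337.  169.6]]
(-0.6267058849334717, 0.6234939098358154, (437, 143), (370, 334))
0.108 init [[233.59131499 193.37185891]] now [[261.84270263 206.10896365]]
0.1025 init [[233.63549143 195.03744795]] now [[261.82444733 207.81310147]]
```

View pics/s10.png

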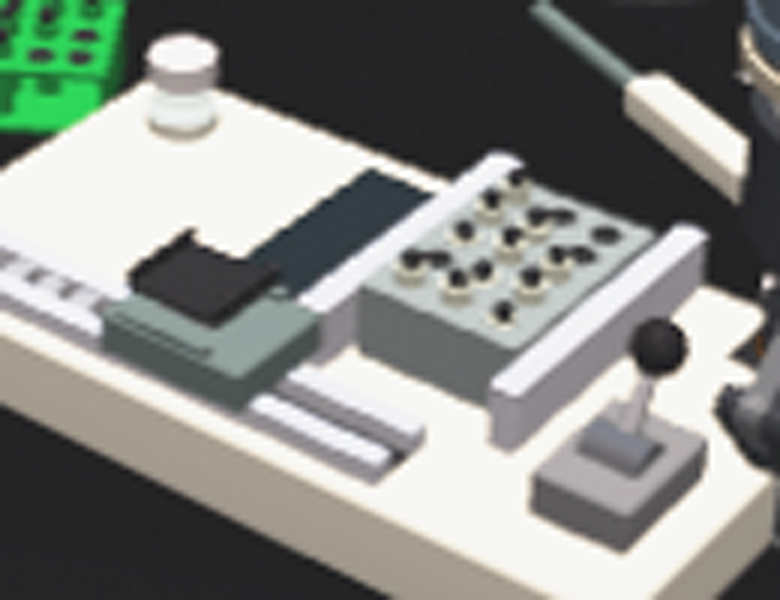

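View pics/t10.png

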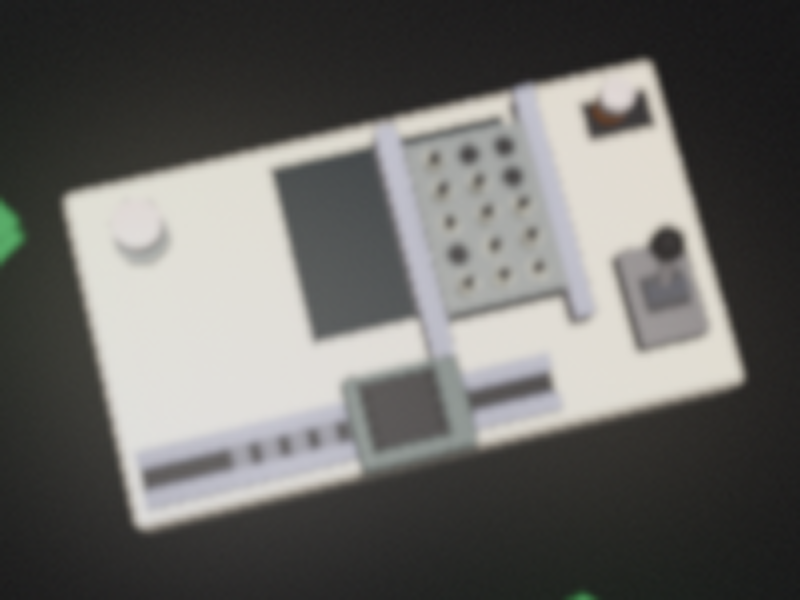

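The ball is now at side pixel (339.5,217.3) and top pixel (336.7,170.8), which matches lever angle 1.0. For the tab height I'll compare the initial, pressed and current side views at the same scale.

```bash
python3 - <<'E'
import cv2,numpy as np
a=cv2.imread("pics/side0.png"); b=cv2.imread("pics/s10f.png")
A=cv2.resize(a[180:220,205:260],None,fx=7,fy=7,interpolation=cv2.INTER_CUBIC)
B=cv2.resize(b[193:233,233:288],None,fx=7,fy=7,interpolation=cv2.INTER_CUBIC)
c=cv2.imread("pics/s6.png")[198:438,18:348]; c=cv2.resize(c,None,fx=7/6,fy=7/6)
im=np.hstack([A,B]); im=np.vstack([im,np.hstack([c[:280,:385],np.zeros_like(A)])])
cv2.imwrite("pics/cmp.png",im)
E
```

```text
(no output)
```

View pics/cmp.png

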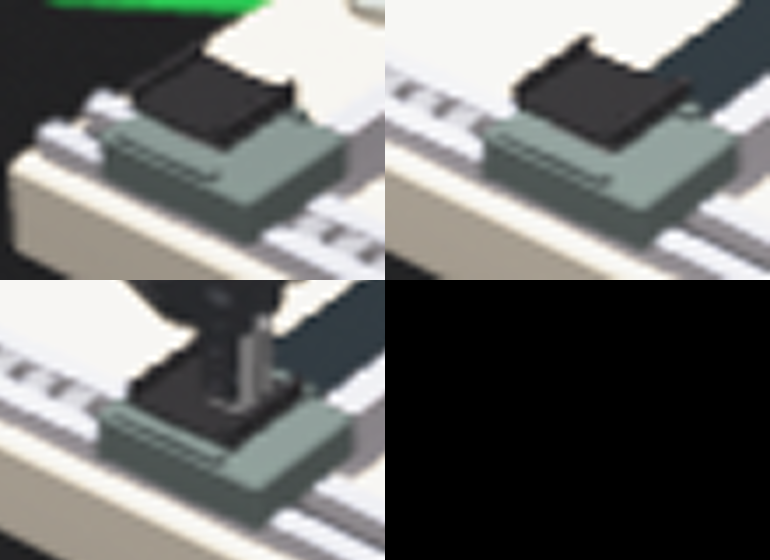

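Pad front corner to block front corner is 58 px at the start, 60 px now and 41 px pressed, so the tab is fully up and locked. Rack, switch and bystanders all look right. Handing in.

```bash
python3 - <<'E'
from h import *
print(sensors.observe()["time_s"]); print(ticket.finish_job())
E
```

```text
16.1
the job is handed in; nothing more can be done
None
```

The rack is clamped square and snug against the stop, the tab is up with the clamp locked, and the switch lever is all the way over. I handed the job in at 16.1 s, with the robot clear of everything.

**Clamp:** I pressed the tab about 8.8 mm down with shut fingers and slid the clamp until it was blocked, pushing on the ridge with about 9 N. I then lifted straight up to release the tab.

**Switch:** I pushed the lever away from the robot until the end stop was felt at about 9 N, then backed off.

**Last checks**
- **Rack:** it is upright and flush between the clamp arm and the stop in both views.
- **Tab:** it stands as high above its block as at the start (60 px against 58 px; 41 px when pressed), so it is fully up.
- **Lever:** the ball's position matches angle 1.0 to about 1 px in both views.
- **Other things:** the pot and vial look unmoved in the pictures. The bottle, beaker, tip box and timer were not measured again, but no contact showed in the readings.

**Disagreements:** some network detections were wrong (one tab outline fell on the rack), so I fitted the reader's pose from its deck corners. In the side view the clamp overlay was 1–2 px off, within the 2 mm calibration. A template match meant to check the tab height failed, so I used the corner distances above.

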